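Lift an oiled dowel out of the dipping pot with spring tongs

ROBOT

A 6-joint arm with a two-finger parallel gripper is mounted at the origin on the work surface; the furniture and walls round the work are solid. World frame = base frame: x ahead of the robot, y to its left, z up, the work surface at z = 0. Lengths are in m, angles in rad, forces in N, time in s.
With the tool pointing down it reaches from about 0.25 to 0.725 m from the base axis. Payload 4 kg.
Tool frame: the origin (TCP) lies between the finger pads; the fingertips stand 8 mm ahead of it and the grasp point (between the pads) lies 11 mm behind it (bot.tip_reach is the distance from the TCP to the fingertips, in m); z points along the fingers, y is the line along which they close (so a half turn about z gives the same grasp; the last joint's range is limited). The gripper opens to 85 mm and grips with 20 to 120 N. Pads are 22 mm wide; open, the fingers measure 114 mm over their backs; the gripper's body (76 mm by 85 mm) begins 54 mm behind the grasp point. The pads swing forward as they close: fully open they stand 13 mm farther back than shut.
Start: joints at [-1.242, 0.241, 0.005, 1.335, 0, 1.571], TCP at [0.161, -0.473, 0.239] pointing down, gripper open.
Joint ranges: [-2.72, 2.72], [-1.05, 1.87], [-1.09, 1.28], [-1.99, 2.15], [-1.42, 1.44], [-3.14, 3.14]. Speed limits (rad/s): [2.79, 2.79, 3.14, 3.14, 3.14, 3.14].

INTERFACE

Orientations are given as a unit quaternion [x, y, z, w].
In Python, from workcell import bot gives the robot as it stands.
- The arm moves only by the tool move_arm, never from a script. Its argument "deltas" is a list of rows, each a list of 7 numbers: the opening, from 0 (shut) to 1 (fully open), then the shift along the tool's x, y, z in mm, then the turn, a rotation vector about the tool's x, y, z in degrees. In form: [[gripper, tx, ty, tz, ax, ay, az], ...]. A call has 1 to 10 rows; each row shifts and turns the commanded pose from where the row before left it, along the tool's axes as they then stand; what a row does not reach is not made up. A row lasts 1/12 s, in which the tool goes at most 41.7 mm and 7.16 degrees, less where a joint would pass 70% of its speed; a pose out of reach is approached as far as the arm can. A call is refused whole if a number of a shift passes 41.7 or a number of a turn 7.16, either way. A call with a gripper value outside its range is refused whole. The fingers move at their own pace and stop on an object; the grip force is fixed at half the most. Time passes only in rows, so rows that do not move let the fingers close. It gives the time, the measured TCP pose, the force, the opening and the grip force at its end, in the units of the state.
- bot.get_obs(): the state, without advancing time (a new reading comes with each control period).
- bot.camera(name): name is "scene" or "side" or "wrist"; returns the picture (384x512x3 uint8, blue, green, red); there is no depth.
- bot.calibration(name): a dict with "K" (3x3 intrinsics, pixels), "position" and "orientation" of the camera in the world. Camera axes: x right, y down, z forward; pixel columns grow to the right and rows downward; lengths in m; the calibration is good to about 2 mm. A picture is of the moment at which its call begins: read the wrist's pose just before it. calibration takes no time and is no camera call; for the wrist camera it gives the pose at the moment of the call.
- bot.job_done(): hands the job in; it is judged then, once.
Trained networks look in the newest picture that a camera, given by its name, has taken for a name from the list of things; names that differ only in an ending like _2 or _b are one class to them, and where a whole thing is asked for, a point or a joint stands for the part that bears it (a point fixed in the world has none). Each returns a list of dicts, best first, with "conf" (0 to 1); they miss things now and then, are a little off and sometimes report something else, mostly with a low value. They report only what shows in the picture. A call takes as long as a camera call. They do not tell look-alikes from the thing itself.
- bot.outline_of(query, camera): "pixels" (384x512 bool, what is visible of it) and "rect" ([left, top, width, height] in pixels, round what is visible of it).
The state is a dict: "clock": time; "joint_pos": joint angles; "joint_vel": joint speeds; "tau": joint torques, N m; "eef_pos": TCP position; "tool_rot": TCP orientation; "ft_force": force on the tool from outside, world axes, zero at the start; "ft_torque": the same for the moment, N m; "grip_width": finger opening in m; "grasp_force": force on a finger pad.
Only numpy, scipy, OpenCV 4.12 (cv2) and the standard library are available. Lean on these libraries where they do the work, as an engineer would, in place of code of your own. Each camera call takes 0.05 s, during which the arm holds its last target. There are 200 camera calls.

TASK

The beech dowel in the lidded dipping pot is freshly oiled, so the gripper itself must never touch it. Take the lid off and lay it right way up on the bench clear of the pot, then take the spring tongs from the tool block and lift the dowel out of the pot with them, without tipping or shoving the pot. Finish still holding the dowel in the squeezed tongs, steady, above the middle of the pot and at least 5 cm over its rim, so that drips fall back in.

Things in the scene. Friction and masses are not known exactly. Their poses are not given: they have to be found in the camera images.
- pot: Loose round aluminium pot, 0.6 kg, 102 mm outside, 96 mm inside diameter, 76 mm high, inner floor 4 mm above the bench; two wire loop handles stand out 19 mm at its own +y and -y, 54 mm up. Origin: centre of the underside, z up. Pot and tool block stand side by side, either one left. The bench midway between them is clear for the lid.
- lid: Loose aluminium lid, 0.12 kg, on the pot at first: plate 107 mm across, 3 mm thick; under it a centring lip 91 mm across, 6 mm deep; on top a round beech knob. Origin: centre of the lip's underside, z up (z = 0 when laid on the bench right way up). Plate's top 9 mm, knob's top 36 mm above the origin.
- lid_knob (a point): Centre of the lid's knob, 30 mm above the lid's origin, 21 mm above the plate: the knob is 29 mm in diameter from 12 to 22 mm above the plate, narrower below.
- dowel: The oiled beech dowel, 12 mm thick, 62 mm long, 15 g, lying flat on the pot's floor under the lid, up to 7 mm off the pot's centre. Origin: middle of its length, on its underside; its own y axis is its length, z up as it lies.
- tool_block: Fixed beech block 78 x 112 mm (own x, y), 55 mm high. In its top a slot 23 x 71 mm (x, y), 50 mm deep, centred at own x = -14 mm, holds the tongs; a row of drill bits along own y at x = +22 mm stands up to 22 mm above the top. Origin: centre of the underside.
- tongs: Loose steel spring tongs, 0.09 kg, 144 mm long, standing tips down in the block's slot. Origin: midway between the open tips, at their ends; z up to the hinge (pivot at 138 mm); y is the line along which the arms open and close. Open, the jaws are 48 mm apart, 58 mm over all; each is 20 mm wide (x), 24 mm high, 4 mm thick. The +y arm is fixed to this frame, the other turns on it.
- tongs_grip (a point): Where to grip the tongs from above, fingers closing along the tongs' own y: midway between two wooden grip scales, on the centre line, 104 mm above the tips (hinge top 40 mm above this point). Scales: 16 mm wide (x), 34 mm high; over them the tongs measure 34 mm at mid-height and 39 mm at the lower edge when open, 26 mm when closed on 12 mm. Closing lowers the tips by 2 mm.
- tongs_arm (a joint): Angle of the turning tong arm (rad): 0 = sprung fully open against a stop, 0.26 = closed on a 12 mm part, 0.345 = jaws together. Spring: gripping the scales with under 3.5 N leaves the tongs open (carry them so, or with the fingers stopped at about 35 mm); about 9 N closes them; 20 to 30 N holds a part firmly.
There are look-alikes about, which are no part of the job. Leave any yellow look-alike of the tongs alone.

How it is judged:
By the outcome, as a careful person would: the job done as asked, in the order asked, and still so for the second after the job is handed in, while the arm keeps its last pose, push and grip.
It also fails if it takes over 64 s, if anything falls off the work surface, if the arm or the gripper's body presses on something with over 40 N, if the wrist force passes 120 N, or if a joint passes its speed limit or range.

## Working session

There is one attempt and no reset: what is moved stays moved. The work goes in short steps, Python scripts to look and compute and a tool call to move; the robot and the scene stay as the last step left them, time stands still between calls to the robot, and variables do not carry over. Pictures are saved under pics/ and viewed, at most 10 in all, crops included, and the job is handed in when it is done.

Besides the shell and the picture viewer there is one more tool, called after "Call:" as name([rows], argument=value, ...), one row to a line, values as JSON. move_arm: Moves the arm, as the interface text tells. Its arguments: {"type":"object","properties":{"deltas":{"type":"array","items":{"type":"array","items":{"type":"number"}}}},"required":["deltas"]}

```bash
ls; mkdir -p pics; cat > h.py <<'E'
import numpy as np, cv2
from workcell import bot
from scipy.spatial.transform import Rotation as R
def ray(cam,u,v):
    c=bot.calibration(cam);K=np.array(c["K"]);
    d=np.linalg.inv(K)@np.array([u,v,1.]);d=R.from_quat(c["orientation"]).as_matrix()@d
    return np.array(c["position"]),d
def onz(cam,u,v,z):
    p,d=ray(cam,u,v);return p+d*(z-p[2])/d[2]
def proj(cam,P):
    c=bot.calibration(cam);K=np.array(c["K"])
    q=R.from_quat(c["orientation"]).as_matrix().T@(np.atleast_2d(P)-np.array(c["position"])).T
    q=K@q;return (q[:2]/q[2]).T
E
python3 - <<'E'
from h import *
ims=[]
for c in ["scene","side"]:
    im=bot.camera(c);cv2.imwrite(f"pics/{c}0.png",im)
    cal=bot.calibration(c);print(c,np.round(cal["position"],3),np.round(cal["K"],1).tolist())
    for q in ["pot","lid","lid_knob","tool_block","tongs","tongs_grip"]:
        for r in bot.outline_of(q,c):
            m=r["pixels"];y,x=np.nonzero(m);print(c,q,round(r["conf"],2),r["rect"],x.mean().round(1),y.mean().round(1))
o=bot.get_obs();print(o["eef_pos"],o["tool_rot"],o["clock"],o["grip_width"])
E
```

```text
pics
scene [0.161 0.732 0.732] [[456.0, 0.0, 252.6], [0.0, 456.0, 199.6], [0.0, 0.0, 1.0]]
scene pot 0.59 [268.5, 173.1, 42.5, 27.1] 289.9 184.7
scene pot 0.39 [185.4, 220.9, 13.3, 45.4] 191.0 241.2
scene lid_knob 0.92 [268.6, 153.7, 43.2, 22.6] 290.3 163.4
scene tool_block 0.87 [156.9, 231.5, 61.1, 61.7] 187.5 265.6
scene tongs 0.87 [234.2, 253.5, 24.2, 67.4] 243.8 283.2
scene tongs 0.74 [187.6, 220.0, 13.0, 48.2] 191.1 242.1
scene tongs_grip 0.94 [186.2, 216.9, 18.1, 48.7] 191.5 241.3
scene tongs_grip 0.7 [234.0, 254.2, 24.7, 60.5] 244.2 283.2
side [0.148 0.589 0.696] [[407.8, 0.0, 255.5], [0.0, 407.8, 191.0], [0.0, 0.0, 1.0]]
side pot 0.89 [269.7, 157.2, 44.8, 39.2] 289.8 179.8
side lid 0.65 [278.6, 148.8, 33.5, 25.3] 292.1 159.0
side lid_knob 0.56 [270.3, 147.5, 43.0, 28.0] 292.0 159.0
side tool_block 0.28 [275.2, 146.1, 37.2, 27.1] 291.8 159.0
side tongs 0.97 [170.0, 211.8, 22.7, 48.7] 177.3 232.5
side tongs 0.56 [213.0, 255.8, 19.6, 58.7] 223.4 282.8
side tongs 0.46 [267.1, 164.1, 41.9, 31.3] 289.6 180.3
side tongs 0.35 [275.1, 148.7, 36.6, 24.6] 291.5 158.9
side tongs_grip 0.82 [216.7, 255.9, 15.7, 58.0] 223.4 283.3
side tongs_grip 0.75 [171.7, 215.7, 18.1, 45.3] 177.9 232.2
[ 0.16147004 -0.47322634  0.23933129] [9.86517709e-01 1.63654543e-01 2.10500023e-05 1.49532098e-05] 0.7 0.0852792964768019
```

```bash
python3 - <<'E'
import cv2,numpy as np
a=cv2.imread("pics/scene0.png")[130:330,130:350];cv2.imwrite("pics/a.png",cv2.resize(a,None,fx=3.6,fy=3,interpolation=cv2.INTER_CUBIC)[:600,:800])
E
```

```text
(no output)
```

View pics/scene0.png

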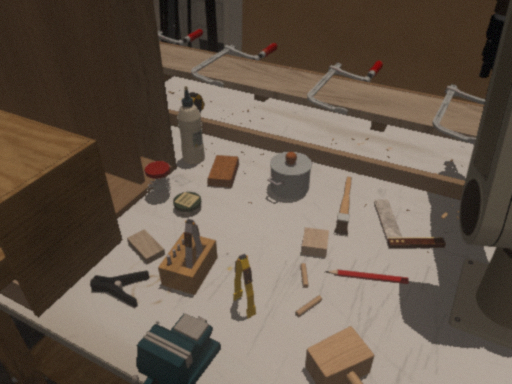

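View pics/a.png

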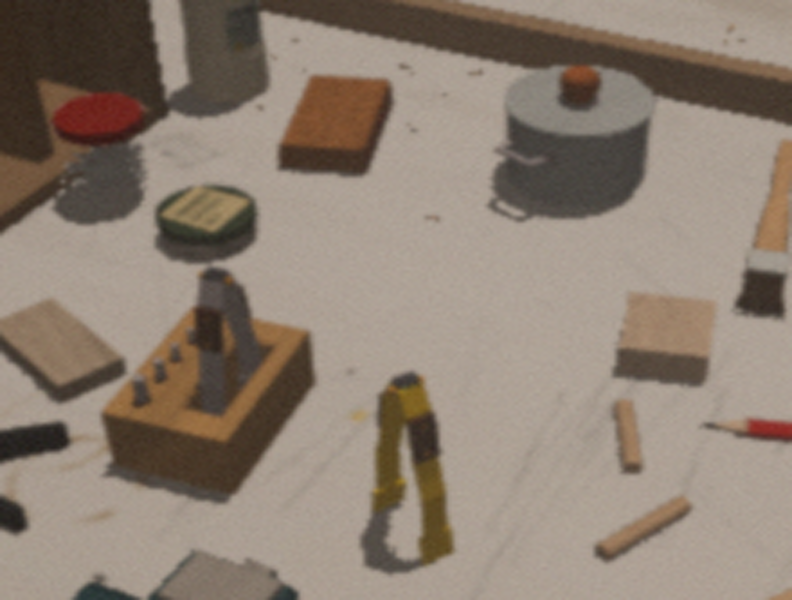

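The steel tongs are the grey ones standing in the block, around (191,242) in the full picture. They sit in the slot beside the drill bits, which fits the description. The yellow pair standing on the bench at (244,283) is the look-alike, so I leave it alone. The crop confirms both. The lidded pot is at (290,175), with its knob at about (291,158).

```bash
python3 - <<'E'
from h import *
for c,k in [("scene",(291,158)),]:
    print("knob",onz(c,*k,0.1))
    print("tongs hinge",onz(c,191,221,0.149))
    # block top corners (crop px/3.6+130, /3+130)
    for p in [(200,308),(313,332),(228,440),(106,412)]:
        print("block",onz(c,p[0]/3.6+130,p[1]/3+130,0.055).round(3))
    print("yellow",onz(c,244,257,.14).round(3), "box", onz(c,315,242,.03).round(3), "sanding",onz(c,222,165,.02).round(3), "glue",onz(c,187,202,.01).round(3),"redcap",onz(c,158,178,.03).round(3),"bottle",onz(c,190,95,.17).round(3))
# side: red-ness knob centroid in both
for c in ["scene","side"]:
    im=bot.camera(c);hsv=cv2.cvtColor(im,cv2.COLOR_BGR2HSV)
    y0,y1,x0,x1=140,172,270,315
    s=hsv[y0:y1,x0:x1];m=((s[...,0]<15)&(s[...,1]>110)).astype(np.uint8)
    n,l,st,ce=cv2.connectedComponentsWithStats(m);i=1+st[1:,4].argmax()
    u,v=ce[i]+[x0,y0];print(c,u,v,st[i],onz(c,u,v,.1).round(4))
print(R.from_quat(bot.get_obs()["tool_rot"]).as_matrix().round(3))
w=bot.calibration("wrist");o=bot.get_obs();print(R.from_quat(o["tool_rot"]).inv().apply(np.array(w["position"])-o["eef_pos"]),(R.from_quat(o["tool_rot"]).inv()*R.from_quat(w["orientation"])).as_matrix().round(3),w["K"])
E
```

```text
knob [ 0.53976018 -0.15371501  0.1       ]
tongs hinge [0.59014627 0.20593922 0.149     ]
block [0.648 0.159 0.055]
block [0.573 0.148 0.055]
block [0.56  0.257 0.055]
block [0.635 0.268 0.055]
yellow [0.456 0.235 0.14 ] box [0.394 0.03  0.03 ] sanding [ 0.743 -0.146  0.02 ] glue [0.743 0.025 0.01 ] redcap [ 0.853 -0.004  0.03 ] bottle [ 0.881 -0.216  0.17 ]
scene 290.6511627906977 156.2325581395349 [16 11 10 12 86] [ 0.5439 -0.1607  0.1   ]
side 292.55172413793105 151.1206896551724 [18  8 10  8 58] [ 0.5454 -0.1588  0.1   ]
[[ 0.946  0.323  0.   ]
 [ 0.323 -0.946 -0.   ]
 [ 0.     0.    -1.   ]]
[ 0.0776937  -0.00048668 -0.13540741] [[ 0.001 -0.953 -0.303]
 [ 1.     0.002 -0.001]
 [ 0.001 -0.303  0.953]] [[342.85027735   0.         251.89540759]
 [  0.         342.85027735 188.68689764]
 [  0.           0.           1.        ]]
```

Call:
move_arm([
  [1,38,-14,0,0,0,0],
  [1,38,-14,0,0,0,0],
  [1,38,-14,0,0,0,0],
  [1,38,-14,0,0,0,0],
  [1,38,-14,0,0,0,0],
  [1,38,-14,0,0,0,0],
  [1,38,-14,0,0,0,0],
  [1,38,-14,0,0,0,0],
  [1,38,-14,0,0,0,0],
  [1,38,-14,0,0,0,0],
])

```text
clock: 1.63
eef_pos: [0.4772, -0.2164, 0.2395]
tool_rot: [0.987, 0.164, 0.0, 0.0]
ft_force: [0.1, -0.1, -0.3]
grip_width: 0.0851
grasp_force: 0.0
```

Call:
move_arm([
  [1,38,-14,10,0,0,0],
  [1,38,-14,10,0,0,0],
  [1,8,-4,5,0,0,0],
  [1,0,0,0,0,0,0],
  [1,0,0,0,0,0,0],
])

```text
clock: 2.05
eef_pos: [0.5445, -0.1603, 0.2136]
tool_rot: [0.986, 0.164, -0.001, -0.0]
ft_force: [0.2, -0.8, 0.8]
grip_width: 0.0854
grasp_force: 0.0
```

```bash
python3 - <<'E'
from h import *
o=bot.get_obs();print(o["eef_pos"],R.from_quat(o["tool_rot"]).as_matrix().round(3).tolist(),o["joint_pos"],o["clock"])
im=bot.camera("wrist");cv2.imwrite("pics/w1.png",im)
for q in ["pot","lid","lid_knob"]:
    for r in bot.outline_of(q,"wrist"):
        m=r["pixels"];y,x=np.nonzero(m);print(q,round(r["conf"],2),r["rect"],x.mean().round(1),y.mean().round(1))
print(proj("wrist",[[.545,-.16,.1],[.545,-.16,.0]]))
E
```

```text
[ 0.54447569 -0.16030792  0.21362979] [[0.946, 0.324, -0.002], [0.324, -0.946, -0.0], [-0.002, -0.001, -1.0]] [-2.85990360e-01  3.88122844e-01  1.44158670e-01  1.32896757e+00
 -6.62780682e-04  2.52548323e+00] 2.05
pot 0.87 [175.7, 104.6, 146.7, 124.9] 236.4 147.4
lid 0.83 [189.1, 112.5, 131.5, 129.1] 252.7 175.4
lid_knob 0.79 [187.2, 113.0, 134.9, 123.9] 252.7 175.4
[[250.46314712 184.63443667]
 [250.8833682  156.72957875]]
```

View pics/w1.png

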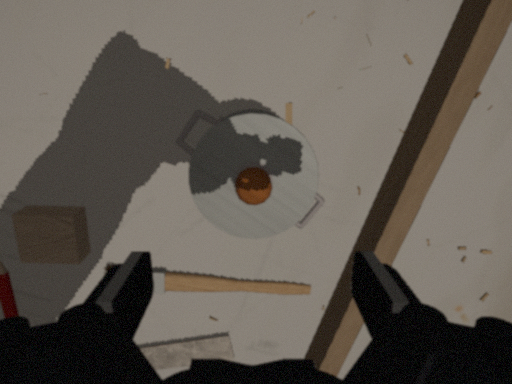

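The wrist view shows the lid plate at (254,175) with its knob at (254,186), and the rail well off to the right. No fingers are near the lid yet.

```bash
python3 - <<'E'
from h import *
im=cv2.imread("pics/w1.png");hsv=cv2.cvtColor(im,cv2.COLOR_BGR2HSV)
m=((hsv[...,0]<18)&(hsv[...,1]>130)).astype(np.uint8);m[:, :225]=0;m[:,285:]=0;m[:160]=0;m[215:]=0
n,l,st,ce=cv2.connectedComponentsWithStats(m);i=1+st[1:,4].argmax();print(ce[i],st[i])
P=onz("wrist",*ce[i],.1);print("knob",P)
print("lid centre",onz("wrist",254.5,175,.0785))
print("rail",onz("wrist",385,200,0),onz("wrist",420,200,.04))
o=bot.get_obs();print(R.from_quat(o["tool_rot"]).inv().apply(P-o["eef_pos"])*1000)
E
```

```text
[253.07568113 185.57921292] [236 168  35  36 991]
knob [ 0.5449282  -0.16213399  0.1       ]
lid centre [ 0.54769268 -0.162494    0.0785    ]
rail [ 0.54655305 -0.31301074  0.        ] [ 0.56547329 -0.32471017  0.04      ]
[  0.55000445   0.21011348 115.23487935]
```

Call:
move_arm([
  [1,1,1,30,0,0,0],
  [1,0,0,30,0,0,0],
  [1,0,0,30,0,0,0],
  [1,0,0,20,0,0,0],
  [1,0,0,13,0,0,0],
  [1,0,0,0,0,0,0],
  [1,0,0,0,0,0,0],
])

```text
clock: 2.83
eef_pos: [0.5454, -0.1622, 0.0915]
tool_rot: [0.987, 0.163, -0.0, -0.0]
ft_force: [-0.2, 0.7, 0.7]
grip_width: 0.0856
grasp_force: 0.0
```

Call:
move_arm([
  [0.3,0,0,0,0,0,0],
  [0.3,0,0,0,0,0,0],
  [0.3,0,0,0,0,0,0],
  [0.3,0,0,0,0,0,0],
  [0.3,0,0,0,0,0,0],
  [0.3,0,0,0,0,0,0],
])

```text
clock: 3.33
eef_pos: [0.5467, -0.1611, 0.0925]
tool_rot: [0.987, 0.164, 0.001, 0.0]
ft_force: [-1.6, 1.8, 5.1]
grip_width: 0.0268
grasp_force: 58.6
```

Call:
move_arm([
  [0.15,0,0,0,0,0,0],
  [0.15,0,0,0,0,0,0],
  [0.15,0,0,-3,0,0,0],
  [0.15,0,0,-5,0,0,0],
  [0.15,0,0,-8,0,0,0],
  [0.15,0,0,-15,0,0,0],
  [0.15,0,0,-20,0,0,0],
  [0.15,0,0,-20,0,0,0],
  [0.15,0,0,0,0,0,0],
  [0.15,0,0,0,0,0,0],
])

```text
clock: 4.17
eef_pos: [0.5473, -0.1616, 0.1638]
tool_rot: [0.987, 0.164, 0.002, 0.001]
ft_force: [0.7, 0.4, -1.9]
grip_width: 0.0271
grasp_force: 59.1
```

```bash
python3 - <<'E'
from h import *
o=bot.get_obs();print(o["eef_pos"],o["ft_force"],o["ft_torque"],o["grip_width"])
im=bot.camera("scene")[100:220,220:360];im2=bot.camera("wrist")
cv2.imwrite("pics/w2.png",np.hstack([cv2.resize(im,(448,384)),im2])[:, :800])
c=[.546,-.162];print(onz("scene",290,170,.076))
E
```

```text
[ 0.5473215  -0.16163505  0.16382946] [ 0.7452223   0.36350903 -1.85697436] [-0.00155439  0.01252979  0.05591559] 0.027081455909229966
[ 0.53357371 -0.13653417  0.076     ]
```

View pics/w2.png

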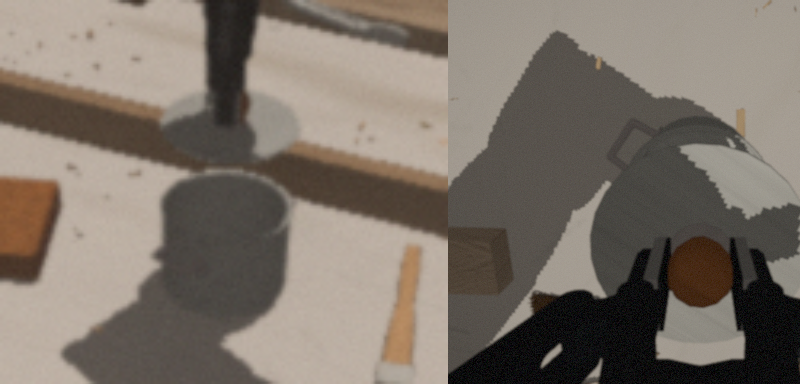

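The lid came off level and gripped by its knob, and the pot has stayed upright. Next I carry the lid to the midway spot, about (0.574, 0.024).

Call:
move_arm([
  [0.15,8,-16,0,0,0,0],
  [0.15,17,-33,0,0,0,0],
  [0.15,17,-33,0,0,0,0],
  [0.15,17,-33,0,0,0,0],
  [0.15,17,-33,0,0,0,0],
  [0.15,10,-19,15,0,0,0],
  [0.15,0,0,30,0,0,0],
  [0.15,0,0,35,0,0,0],
  [0.15,0,0,20,0,0,0],
  [0.15,0,0,0,0,0,0],
])

```text
clock: 5.1
eef_pos: [0.5679, 0.0247, 0.0554]
tool_rot: [0.986, 0.164, -0.007, -0.001]
ft_force: [-2.1, -0.1, -1.3]
grip_width: 0.0267
grasp_force: 59.2
```

```bash
python3 - <<'E'
from h import *
o=bot.get_obs();print(o["eef_pos"],o["ft_force"],o["joint_pos"],R.from_quat(o["tool_rot"]).as_matrix().round(3).tolist())
im=bot.camera("scene");cv2.imwrite("pics/s3.png",im)
E
```

```text
[0.56793901 0.0247019  0.05544019] [-2.07135214 -0.14786445 -1.34979732] [ 4.34937745e-02  5.24546349e-01 -7.84357186e-02  9.81647074e-01
 -5.23855922e-05  2.85552629e+00] [[0.946, 0.324, -0.014], [0.324, -0.946, -0.001], [-0.013, -0.004, -1.0]]
```

Call:
move_arm([
  [0.15,0,0,12,0,0,0],
  [0.15,0,0,12,0,0,0],
  [0.15,0,0,6,0,0,0],
  [0.15,0,0,0,0,0,0],
  [0.15,0,0,0,0,0,0],
  [0.15,0,0,0,0,0,0],
])

```text
clock: 5.65
eef_pos: [0.5747, 0.0245, 0.0336]
tool_rot: [0.987, 0.164, 0.001, 0.0]
ft_force: [0.3, -0.1, -0.6]
grip_width: 0.0272
grasp_force: 59.2
```

Call:
move_arm([
  [0.15,0,0,6,0,0,0],
  [0.15,0,0,3,0,0,0],
  [0.15,0,0,1,0,0,0],
  [0.15,0,0,1,0,0,0],
  [0.15,0,0,0,0,0,0],
  [0.15,0,0,0,0,0,0],
])

```text
clock: 6.15
eef_pos: [0.5737, 0.0245, 0.0225]
tool_rot: [0.987, 0.164, 0.0, 0.0]
ft_force: [-2.5, 0.1, 6.7]
grip_width: 0.0271
grasp_force: 60.1
```

Call:
move_arm([
  [1,0,0,0,0,0,0],
  [1,0,0,0,0,0,0],
  [1,0,0,0,0,0,0],
  [1,0,0,0,0,0,0],
  [1,0,0,0,0,0,0],
  [1,0,0,-10,0,0,0],
  [1,0,0,-40,0,0,0],
  [1,0,0,-40,0,0,0],
  [1,0,0,-40,0,0,0],
  [1,0,0,-40,0,0,-7],
])

```text
clock: 6.98
eef_pos: [0.5733, 0.0245, 0.1938]
tool_rot: [0.974, 0.225, 0.0, 0.0]
ft_force: [0.6, 0.4, 0.2]
grip_width: 0.0853
grasp_force: 0.0
```

Call:
move_arm([
  [1,0,0,-40,0,0,-7],
  [1,0,0,-15,0,0,-7],
  [1,0,0,0,0,0,-7],
  [1,0,0,0,0,0,-7],
  [1,0,0,0,0,0,-7],
  [1,0,0,0,0,0,-7],
  [1,0,0,0,0,0,-7],
  [1,0,0,0,0,0,-7],
  [1,0,0,0,0,0,-7],
  [1,0,0,0,0,0,-7],
])

```text
clock: 7.82
eef_pos: [0.5736, 0.0245, 0.2471]
tool_rot: [0.668, 0.744, 0.0, 0.0]
ft_force: [0.1, 0.3, -0.8]
grip_width: 0.0854
grasp_force: 0.0
```

Call:
move_arm([
  [1,0,0,0,0,0,-7],
  [1,0,0,0,0,0,-7],
  [1,0,0,0,0,0,-7],
  [1,0,0,0,0,0,-7],
  [1,0,0,0,0,0,-7],
  [1,0,0,0,0,0,-7],
  [1,0,0,0,0,0,-7],
  [1,0,0,0,0,0,-7],
  [1,0,0,0,0,0,-7],
  [1,0,0,0,0,0,-7],
])

```text
clock: 8.65
eef_pos: [0.5736, 0.0245, 0.2471]
tool_rot: [0.12, 0.993, 0.0, 0.0]
ft_force: [-0.4, 0.8, -0.1]
grip_width: 0.0857
grasp_force: 0.0
```

```bash
python3 - <<'E'
from h import *
o=bot.get_obs();r=R.from_quat(o["tool_rot"]);M=r.as_matrix();print(o["eef_pos"],M.round(3).tolist(),o["joint_pos"],o["clock"])
print(r.inv().apply(np.array([.59,.206,o["eef_pos"][2]])-o["eef_pos"])*1000, np.degrees(np.arctan2(M[1,0],M[0,0])))
E
```

```text
[0.57357285 0.02454038 0.24710722] [[-0.971, 0.239, 0.0], [0.239, 0.971, 0.0], [-0.0, 0.0, -1.0]] [ 4.27631940e-02  3.86839766e-01  2.29208497e-01  1.41268585e+00
 -8.06977059e-06  2.83853188e-01] 8.65
[2.73734780e+01 1.80133663e+02 1.01249876e-02] 166.18655907668602
```

Call:
move_arm([
  [1,5,36,-3,0,0,0],
  [1,5,36,-3,0,0,0],
  [1,5,36,-4,0,0,0],
  [1,5,36,0,0,0,0],
  [1,7,36,0,0,0,0],
  [1,0,0,0,0,0,-7],
  [1,0,0,0,0,0,-7],
  [1,0,0,0,0,0,-7],
  [1,0,0,0,0,0,0],
  [1,0,0,0,0,0,0],
])

```text
clock: 9.48
eef_pos: [0.5915, 0.2058, 0.2568]
tool_rot: [-0.058, 0.998, 0.0, 0.0]
ft_force: [0.4, 0.4, 0.4]
grip_width: 0.0855
grasp_force: 0.0
```

```bash
python3 - <<'E'
from h import *
o=bot.get_obs();r=R.from_quat(o["tool_rot"]);M=r.as_matrix();print(o["eef_pos"],np.degrees(np.arctan2(M[1,0],M[0,0])),o["joint_pos"].round(2),o["clock"])
im=bot.camera("wrist");s=bot.camera("scene")[120:312,170:314]
for q in ["tongs","tongs_grip","tool_block"]:
    for d in bot.outline_of(q,"wrist"): 
        y,x=np.nonzero(d["pixels"]);print(q,round(d["conf"],2),d["rect"],x.mean(),y.mean())
cv2.imwrite("pics/w4.png",np.hstack([im,cv2.resize(s,(288,384))]))
print(proj("wrist",[[.59,.206,.149],[.59,.206,.055]]))
E
```

```text
[0.59146076 0.20575771 0.25683168] -173.32805764898256 [ 0.33  0.5   0.42  1.5  -0.    0.22] 9.4833
tongs 0.82 [226.4, 150.4, 49.5, 52.1] 251.4223602484472 180.8276397515528
tongs 0.82 [274.4, 2.6, 60.2, 51.5] 304.13832853025934 24.161383285302595
tongs_grip 0.83 [227.9, 150.3, 51.8, 53.4] 252.20675105485233 180.65232067510547
tongs_grip 0.66 [272.0, 1.1, 66.8, 57.3] 304.58284457478004 23.89076246334311
tool_block 0.81 [194.9, 128.7, 115.0, 87.2] 253.1787153652393 169.82758186397984
[[251.75783284 187.06104158]
 [251.68224733 159.17361998]]
```

View pics/w4.png

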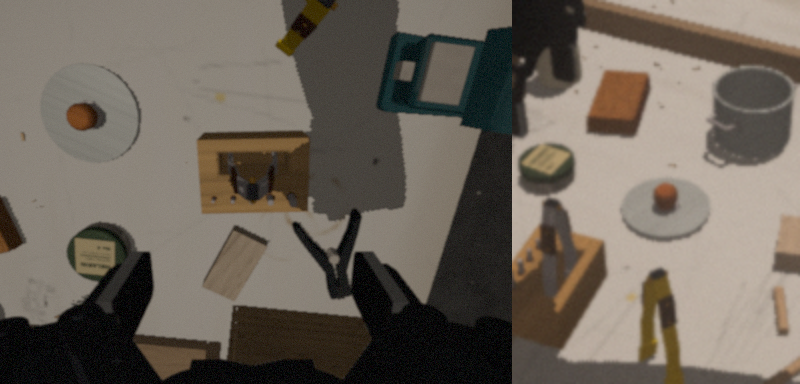

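The lid lies right way up on the bench, clear of the pot. The grey tongs are under the gripper at about (252,180), in the block's slot, and the yellow pair is at (305,24). I enlarge a crop before the grasp.

```bash
python3 - <<'E'
import cv2
im=cv2.imread("pics/w4.png")[120:220,190:322];cv2.imwrite("pics/w5.png",cv2.resize(im,None,fx=6,fy=6,interpolation=cv2.INTER_CUBIC))
E
```

```text
(no output)
```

View pics/w5.png

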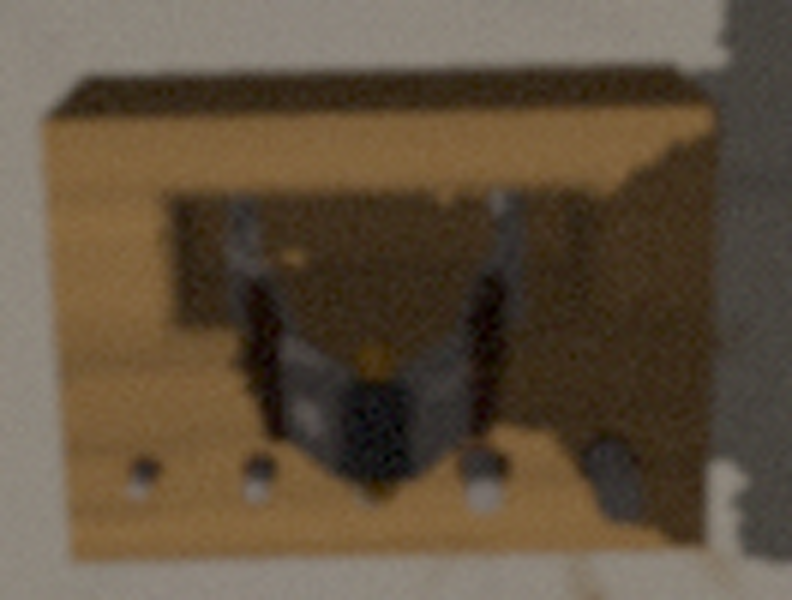

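The crop shows the grey tongs in the slot: the dark hinge is at crop (376,430), the jaws at (240,220) and (505,205), and four or five drill bits stand below.

```bash
python3 - <<'E'
from h import *
f=lambda p:(p[0]/6+190-.4,p[1]/6+120-.4)
C=np.array([onz("wrist",*f(p),.055) for p in [(45,120),(715,108),(705,545),(75,560)]]);print(C.round(4),C.mean(0))
for e in [C[1]-C[0],C[2]-C[3]]: print("yaw y-edge",np.degrees(np.arctan2(e[1],e[0]))-90,np.linalg.norm(e))
for e in [C[3]-C[0],C[2]-C[1]]: print("yaw x-edge",np.degrees(np.arctan2(e[1],e[0])),np.linalg.norm(e))
for z in (.14,.149): print("hinge",onz("wrist",*f((376,430)),z))
a,b=onz("wrist",*f((240,215)),.03),onz("wrist",*f((506,205)),.03);print(a,b,np.degrees(np.arctan2(*(b-a)[[1,0]]))-90)
a,b=onz("wrist",*f((262,345)),.11),onz("wrist",*f((488,350)),.11);print(a,b,np.degrees(np.arctan2(*(b-a)[[1,0]]))-90,np.linalg.norm(b-a))
o=bot.get_obs();print(o["eef_pos"])
E
```

```text
[[0.5768 0.1502 0.055 ]
 [0.5618 0.2592 0.055 ]
 [0.6378 0.2704 0.055 ]
 [0.6537 0.161  0.055 ]] [0.60751688 0.21021348 0.055     ]
yaw y-edge 7.8377129248929975 0.11004360563733243
yaw y-edge 8.255304296142029 0.11063354150704935
yaw x-edge 7.944770631818522 0.0776103329195654
yaw x-edge 8.3837789875626 0.07680735753553061
hinge [0.59611969 0.20713445 0.14      ]
hinge [0.59321443 0.20676588 0.149     ]
[0.59431658 0.18263834 0.03      ] [0.58686933 0.22968381 0.03      ] 8.995231284743554
[0.59509943 0.19074714 0.11      ] [0.59202445 0.2227704  0.11      ] 5.484911696532549 0.032170549503539266
[0.5916079  0.20537554 0.25651667]
```

Call:
move_arm([
  [1,-2,1,10,0,0,-1.2],
  [1,0,0,35,0,0,0],
  [1,0,0,35,0,0,0],
  [1,0,0,35,0,0,0],
  [1,0,0,25,0,0,0],
  [1,0,0,13,0,0,0],
  [1,0,0,5,0,0,0],
  [1,0,0,0,0,0,0],
  [1,0,0,0,0,0,0],
])

```text
clock: 10.48
eef_pos: [0.5939, 0.207, 0.0987]
tool_rot: [-0.07, 0.998, 0.0, 0.0]
ft_force: [0.4, 0.2, 0.4]
grip_width: 0.0853
grasp_force: 0.0
```

Call:
move_arm([
  [0.5,0,0,0,0,0,0],
  [0.5,0,0,0,0,0,0],
  [0.5,0,0,0,0,0,0],
  [0.42,0,0,0,0,0,0],
  [0.42,0,0,0,0,0,0],
  [0.42,0,0,0,0,0,0],
  [0.42,0,0,0,0,0,0],
])

```text
clock: 11.07
eef_pos: [0.5942, 0.2074, 0.0996]
tool_rot: [-0.07, 0.998, 0.001, 0.001]
ft_force: [-0.6, 1.0, 4.9]
grip_width: 0.0362
grasp_force: 7.1
```

Call:
move_arm([
  [0.42,0,0,-5,0,0,0],
  [0.42,0,0,-10,0,0,0],
  [0.42,0,0,-20,0,0,0],
  [0.42,0,0,-25,0,0,0],
  [0.42,0,0,-30,0,0,0],
  [0.42,0,0,-30,0,0,0],
  [0.42,0,0,-25,0,0,0],
  [0.42,0,0,-10,0,0,0],
  [0.42,0,0,0,0,0,0],
  [0.42,0,0,0,0,0,0],
])

```text
clock: 11.9
eef_pos: [0.5933, 0.2068, 0.2528]
tool_rot: [-0.07, 0.998, -0.0, -0.0]
ft_force: [0.6, 0.7, -2.0]
grip_width: 0.0359
grasp_force: 4.6
```

```bash
python3 - <<'E'
from h import *
o=bot.get_obs();r=R.from_quat(o["tool_rot"]);M=r.as_matrix();print(o["eef_pos"],np.degrees(np.arctan2(M[1,0],M[0,0])),o["grip_width"],o["grasp_force"],o["ft_force"])
im=bot.camera("wrist");S=bot.camera("scene");s=S[120:312,170:314]
cv2.imwrite("pics/w6.png",np.hstack([im,cv2.resize(s,(288,384))]))
cv2.imwrite("pics/s6.png",S);cv2.imwrite("pics/d6.png",bot.camera("side"))
for c in ["scene","side"]:
  for d in bot.outline_of("dowel",c)+bot.outline_of("pot",c):
    y,x=np.nonzero(d["pixels"]);print(c,round(d["conf"],2),d["rect"],x.mean(),y.mean())
E
```

```text
[0.59331877 0.2067736  0.25275712] -171.96667496626566 0.03592449332605706 4.614685261622071 [ 0.57553662  0.74478284 -1.99019364]
scene 0.65 [268.5, 154.8, 45.0, 42.2] 289.65093768905024 175.44464609800363
side 0.56 [269.5, 147.9, 43.7, 49.7] 290.9422835633626 170.4642409033877
```

View pics/w6.png

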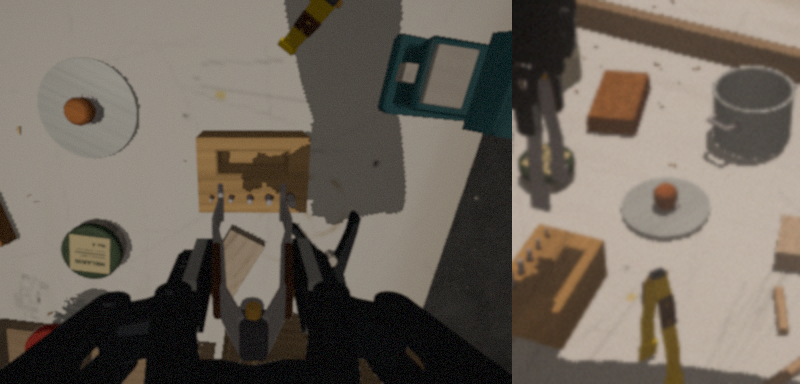

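The tongs are held open: the arms show between (215,200) and (290,200) and the slot is empty. Next I move to look into the pot.

Call:
move_arm([
  [0.42,1,-8,0,0,0,0],
  [0.42,2,-18,0,0,0,0],
  [0.42,3,-30,0,0,0,0],
  [0.42,4,-34,0,0,0,0],
  [0.42,4,-34,0,0,0,0],
  [0.42,4,-34,0,0,0,0],
  [0.42,4,-34,0,0,0,0],
  [0.42,4,-34,0,0,0,0],
  [0.42,4,-34,0,0,0,0],
  [0.42,4,-34,0,0,0,0],
])

```text
clock: 13.08
eef_pos: [0.6004, -0.0912, 0.2534]
tool_rot: [-0.07, 0.998, -0.0, 0.0]
ft_force: [0.7, 0.0, -1.0]
grip_width: 0.0363
grasp_force: 4.6
```

Call:
move_arm([
  [0.42,3,-34,0,0,0,0],
  [0.42,2,-20,0,0,0,0],
  [0.42,1,-10,0,0,0,0],
  [0.42,0,0,0,0,0,0],
  [0.42,0,0,0,0,0,0],
  [0.42,0,0,0,0,0,0],
])

```text
clock: 13.58
eef_pos: [0.6039, -0.1518, 0.2533]
tool_rot: [-0.071, 0.997, 0.0, -0.0]
ft_force: [-0.4, -0.1, -0.5]
grip_width: 0.0361
grasp_force: 4.6
```

```bash
python3 - <<'E'
from h import *
o=bot.get_obs();r=R.from_quat(o["tool_rot"]);M=r.as_matrix();print(o["eef_pos"],np.degrees(np.arctan2(M[1,0],M[0,0])),o["grip_width"],o["grasp_force"],o["clock"])
im=bot.camera("wrist");cv2.imwrite("pics/w7.png",im)
for q in ["dowel","pot"]:
  for d in bot.outline_of(q,"wrist"):
    y,x=np.nonzero(d["pixels"]);print(q,round(d["conf"],2),d["rect"],x.mean(),y.mean(),cv2.minAreaRect(np.c_[x,y].astype(np.float32)))
u,v=proj("wrist",[.546,-.162,.004])[0].astype(int);print(u,v)
u=max(u-66,0);v=max(v-50,0);print(u,v)
cv2.imwrite("pics/w8.png",cv2.resize(im[v:v+100,u:u+132],None,fx=6,fy=6,interpolation=cv2.INTER_CUBIC))
E
```

```text
[ 0.60386556 -0.15182312  0.25332443] -171.87949926676424 0.03610478514094661 4.6161546756047755 13.5833
dowel 0.77 [232.5, 72.3, 46.8, 42.1] 252.7202572347267 92.34887459807074 ((252.75001525878906, 92.74999237060547), (57.27565002441406, 11.31370735168457), 45.0)
pot 0.92 [177.8, 34.6, 146.6, 126.8] 251.37496763055677 96.78282261545101 ((249.97193908691406, 95.71283721923828), (125.50055694580078, 132.19187927246094), 73.53998565673828)
248 97
182 47
```

View pics/w8.png

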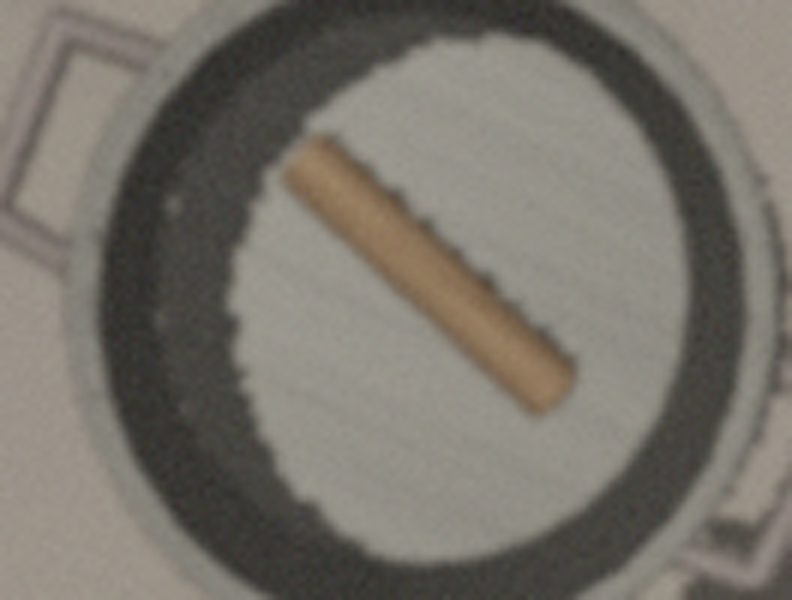

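The dowel lies diagonally on the pot floor, from crop (310,155) to (555,390). That is about (252.7,92.5) in the full picture.

```bash
python3 - <<'E'
from h import *
im=cv2.imread("pics/w7.png")
f=lambda p:((p[0]+.5)/6+182-.5,(p[1]+.5)/6+47-.5)
a,b=onz("wrist",*f((311,158)),.010),onz("wrist",*f((556,388)),.010)
# ends of axis
print("dowel ends",a,b,np.linalg.norm(b-a),"mid",(a+b)/2,"axis deg",np.degrees(np.arctan2(*(b-a)[[1,0]])))
hsv=cv2.cvtColor(im,cv2.COLOR_BGR2HSV)[47:147,182:314]
m=((hsv[...,1]>75)&(hsv[...,2]>90)).astype(np.uint8);n,l,st,ce=cv2.connectedComponentsWithStats(m);i=1+st[1:,4].argmax();y,x=np.nonzero(l==i)
c=np.array([x.mean()+182,y.mean()+47]);(rx,ry),wh,an=cv2.minAreaRect(np.c_[x,y].astype(np.float32));vx,vy,_,_=cv2.fitLine(np.c_[x,y].astype(np.float32),2,0,.01,.01).ravel()
A,B=onz("wrist",*(c-20*np.array([vx,vy])),.010),onz("wrist",*(c+20*np.array([vx,vy])),.010)
ax=np.degrees(np.arctan2(*(B-A)[[1,0]]));print("mask",st[i],c,onz("wrist",*c,.0105),ax)
g=cv2.GaussianBlur(cv2.cvtColor(im,cv2.COLOR_BGR2GRAY),(0,0),1).astype(np.float32);G=np.hypot(cv2.Sobel(g,5,1,0),cv2.Sobel(g,5,0,1))
t=np.linspace(0,2*np.pi,180);best=[]
for X in np.arange(.536,.556,.0005):
  for Y in np.arange(-.172,-.150,.0005):
    s=0
    for r in (.051,.048):
      p=proj("wrist",np.c_[X+r*np.cos(t),Y+r*np.sin(t),0*t+.076]).astype(np.float32)
      s+=cv2.remap(G,p[None,:,0],p[None,:,1],1).mean()
    best.append((s,X,Y))
print(sorted(best)[-3:])
o=bot.get_obs();print(o["eef_pos"])
E
```

```text
dowel ends [ 0.52322874 -0.1816481   0.01      ] [ 0.55587944 -0.1329217   0.01      ] 0.05865433471932803 mid [ 0.53955409 -0.1572849   0.01      ] axis deg 56.17465576969127
mask [ 48  23  47  46 567] [253.27513228  92.4303351 ] [ 0.53970825 -0.15822474  0.0105    ] 56.4649842030206Traceback (most recent call last):
  File "<stdin>", line 18, in <module>
  File "h.py", line 11, in proj
    c=bot.calibration(cam);K=np.array(c["K"])
ValueError: time passes only in moves, steps and waits
```

```bash
python3 - <<'E'
from h import *
im=cv2.imread("pics/w7.png");cal=bot.calibration("wrist");Ri=R.from_quat(cal["orientation"]).as_matrix().T;K=np.array(cal["K"])
def pj(P):
    q=K@Ri@(P-np.array(cal["position"])).T;return (q[:2]/q[2]).T.astype(np.float32)
g=cv2.GaussianBlur(cv2.cvtColor(im,cv2.COLOR_BGR2GRAY),(0,0),1).astype(np.float32);G=np.hypot(cv2.Sobel(g,5,1,0),cv2.Sobel(g,5,0,1))
t=np.linspace(0,2*np.pi,180);best=[]
for X in np.arange(.530,.560,.0005):
  for Y in np.arange(-.175,-.145,.0005):
    s=0
    for r in (.051,.048):
      p=pj(np.c_[X+r*np.cos(t),Y+r*np.sin(t),0*t+.076]);s+=cv2.remap(G,p[None,:,0],p[None,:,1],1).mean()
    best.append((s,X,Y))
print(sorted(best)[-3:])
o=bot.get_obs();r=R.from_quat(o["tool_rot"]);print(o["eef_pos"],r.as_matrix().round(4).tolist())
E
```

```text
[(np.float32(171.98053), np.float64(0.5439999999999985), np.float64(-0.15949999999999998)), (np.float32(174.05986), np.float64(0.5444999999999984), np.float64(-0.15899999999999997)), (np.float32(176.198), np.float64(0.5439999999999985), np.float64(-0.15899999999999997))]
[ 0.60405755 -0.15150977  0.25350267] [[-0.9898, -0.1422, 0.0001], [-0.1422, 0.9898, 0.0002], [-0.0001, 0.0002, -1.0]]
```

Call:
move_arm([
  [0.42,14,1,0,0,0,-5],
  [0.42,20,-2,0,0,0,-6],
  [0.42,20,-4,0,0,0,-6],
  [0.42,10,-2,0,0,0,-6],
  [0.42,0,0,0,0,0,-6],
  [0.42,0,0,0,0,0,-6],
  [0.42,0,0,0,0,0,-6],
  [0.42,0,0,0,0,0,-5],
  [0.42,0,0,0,0,0,-2],
  [0.42,0,0,0,0,0,0],
])

```text
clock: 14.57
eef_pos: [0.5453, -0.1759, 0.2536]
tool_rot: [-0.471, 0.882, -0.0, 0.0]
ft_force: [-1.0, 0.4, -1.5]
grip_width: 0.0358
grasp_force: 4.6
```

```bash
python3 - <<'E'
from h import *
o=bot.get_obs();r=R.from_quat(o["tool_rot"]);M=r.as_matrix();print(o["eef_pos"],np.degrees(np.arctan2(M[1,1],M[0,1])),o["grip_width"],o["grasp_force"])
print(r.inv().apply(np.array([.540,-.158,.1036])-o["eef_pos"])*1000)
im=bot.camera("wrist");cv2.imwrite("pics/w9.png",im)
for d in bot.outline_of("dowel","wrist"):
    y,x=np.nonzero(d["pixels"]);c=(x.mean(),y.mean());P=onz("wrist",*c,.0105);print(d["conf"],c,P,r.inv().apply(P-o["eef_pos"])*1000)
E
```

```text
[ 0.54525485 -0.17585145  0.25356845] 146.16720844450117 0.03584666214461949 4.614574114093557
[-11.87264032  14.34850499 149.9666137 ]
0.66 (np.float64(263.86071428571427), np.float64(160.4517857142857)) [ 0.53901181 -0.1598559   0.0105    ] [ -9.76206195  14.16355919 243.06624922]
```

View pics/w9.png

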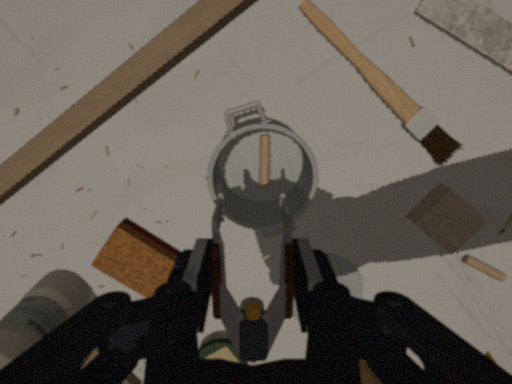

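The dowel shows upright in the picture at (264,160), and the open tips are at (218,205) and (283,205), square to it. I shift over it and go down.

Call:
move_arm([
  [0.42,-5,7,0,0,0,0],
  [0.42,-6,7,0,0,0,0],
  [0.42,0,0,0,0,0,0],
  [0.42,0,0,20,0,0,0],
  [0.42,0,0,25,0,0,0],
  [0.42,0,0,25,0,0,0],
  [0.42,0,0,20,0,0,0],
  [0.42,0,0,10,0,0,0],
  [0.42,0,0,0,0,0,0],
  [0.42,0,0,0,0,0,0],
])

```text
clock: 15.5
eef_pos: [0.5396, -0.1598, 0.1536]
tool_rot: [-0.47, 0.883, 0.0, -0.0]
ft_force: [-0.6, -0.0, -0.2]
grip_width: 0.0363
grasp_force: 4.6
```

```bash
python3 - <<'E'
from h import *
o=bot.get_obs();print(o["eef_pos"],o["grip_width"],o["grasp_force"],o["ft_force"])
im=bot.camera("wrist")
a=cv2.resize(im[100:300,120:386],(400,300));b=[cv2.resize(bot.camera(c)[90:240,200:400],(400,300)) for c in ("scene","side")]
cv2.imwrite("pics/w10.png",np.vstack([np.hstack([a,b[0]]),np.hstack([b[1],b[1]*0])]))
E
```

```text
[ 0.53963734 -0.1598112   0.15357644] 0.036300834855932676 4.611314398935065 [-0.5699455  -0.0069003  -0.24193659]
```

View pics/w10.png

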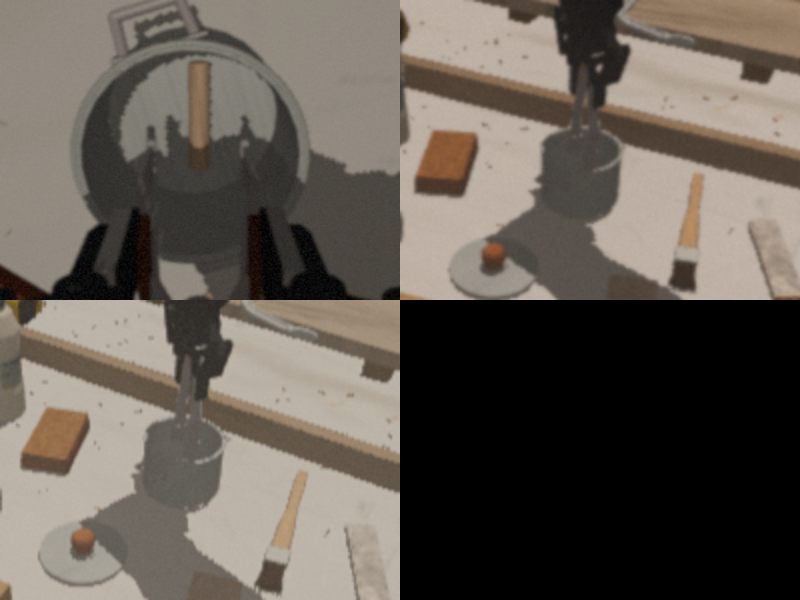

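The tips are inside the pot on either side of the dowel, clear of the wall. I lower the last 50 mm gently.

Call:
move_arm([
  [0.42,0,0,15,0,0,0],
  [0.42,0,0,15,0,0,0],
  [0.42,0,0,10,0,0,0],
  [0.42,0,0,6,0,0,0],
  [0.42,0,0,3,0,0,0],
  [0.42,0,0,0,0,0,0],
  [0.42,0,0,0,0,0,0],
])

```text
clock: 16.23
eef_pos: [0.54, -0.1601, 0.1049]
tool_rot: [-0.47, 0.883, -0.0, 0.0]
ft_force: [0.4, 0.4, -1.3]
grip_width: 0.0359
grasp_force: 4.6
```

Call:
move_arm([
  [0.37,0,0,0,0,0,0],
  [0.35,0,0,0,0,0,0],
  [0.33,0,0,0,0,0,0],
  [0.31,0,0,0,0,0,0],
  [0.29,0,0,0,0,0,0],
  [0.29,0,0,0,0,0,0],
  [0.29,0,0,0,0,0,0],
])

```text
clock: 16.82
eef_pos: [0.5399, -0.1601, 0.1047]
tool_rot: [-0.47, 0.883, -0.0, 0.0]
ft_force: [-0.4, -0.1, 1.3]
grip_width: 0.0257
grasp_force: 43.4
```

Call:
move_arm([
  [0.29,0,0,-3,0,0,0],
  [0.29,0,0,-5,0,0,0],
  [0.29,0,0,-10,0,0,0],
  [0.29,0,0,-20,0,0,0],
  [0.29,0,0,-25,0,0,0],
  [0.29,0,0,-25,0,0,0],
  [0.29,0,0,-25,0,0,0],
  [0.29,0,0,-20,0,0,0],
  [0.29,0,0,-12,0,0,0],
  [0.29,0,0,0,0,0,0],
])

```text
clock: 17.65
eef_pos: [0.5414, -0.1605, 0.2539]
tool_rot: [-0.47, 0.883, -0.003, 0.003]
ft_force: [1.5, 0.1, -0.5]
grip_width: 0.0254
grasp_force: 43.4
```

```bash
python3 - <<'E'
from h import *
o=bot.get_obs();r=R.from_quat(o["tool_rot"]);print(o["eef_pos"],o["grip_width"],o["grasp_force"],o["ft_force"])
for c in ["wrist","scene","side"]:
    bot.camera(c);z=0.155
    for q in ["dowel","pot"]:
      for d in bot.outline_of(q,c):
        y,x=np.nonzero(d["pixels"]);print(c,q,round(d["conf"],2),d["rect"],x.mean().round(1),y.mean().round(1),onz(c,x.mean(),y.mean(),.155 if q=="dowel" else .076).round(4))
print(r.inv().apply([.005,0,0])*1000)
E
```

```text
[ 0.54135796 -0.16052321  0.2538875 ] 0.02535199787050345 43.40475797653198 [ 1.45704835  0.05897004 -0.46176526]
wrist dowel 0.89 [244.1, 151.0, 18.0, 88.5] 251.2 195.6 [ 0.5407 -0.1588  0.155 ]
wrist pot 0.58 [196.5, 87.9, 111.9, 141.3] 250.2 155.2 [ 0.5336 -0.1694  0.076 ]
scene dowel 0.6 [281.1, 134.0, 22.7, 10.8] 292.7 137.9 [ 0.5402 -0.1593  0.155 ]
scene pot 0.89 [266.7, 155.5, 44.2, 41.9] 289.8 175.1 [ 0.5249 -0.1163  0.076 ]
side dowel 0.52 [281.5, 130.6, 28.7, 7.0] 294.3 134.6 [ 0.5403 -0.1515  0.155 ]
side pot 0.79 [266.0, 146.6, 48.4, 48.8] 290.8 170.4 [ 0.5234 -0.1158  0.076 ]
[-2.79303148 -4.14699931  0.03703804]
```

Call:
move_arm([
  [0.29,-2,-2,0,0,0,0],
  [0.29,-1,-2,0,0,0,0],
  [0.29,0,0,0,0,0,0],
  [0.29,0,0,0,0,0,0],
  [0.29,0,0,0,0,0,0],
  [0.29,0,0,0,0,0,0],
  [0.29,0,0,0,0,0,0],
  [0.29,0,0,0,0,0,0],
])

```text
clock: 18.77
eef_pos: [0.5445, -0.1597, 0.2494]
tool_rot: [-0.47, 0.883, -0.0, 0.0]
ft_force: [-0.2, 0.5, -1.4]
grip_width: 0.0256
grasp_force: 43.4
```

```bash
python3 - <<'E'
from h import *
o=bot.get_obs();print(o["eef_pos"],o["grip_width"],o["grasp_force"])
for c in ("scene","wrist"):
    bot.camera(c)
    for d in bot.outline_of("dowel",c)[:1]:
        y,x=np.nonzero(d["pixels"]);print(d["conf"],d["rect"],onz(c,x.mean(),y.mean(),.155).round(4))
print(bot.job_done())
E
```

```text
[ 0.5445451  -0.15973147  0.24939111] 0.025626916308647784 43.40107440948486
0.55 [279.9, 134.1, 23.9, 11.1] [ 0.5499 -0.1556  0.155 ]
0.74 [244.4, 150.1, 14.8, 86.5] [ 0.5447 -0.1596  0.155 ]
the job is handed in; nothing more can be done
None
```

I handed the job in at about 19 s: the lid lies right way up on the bench clear of the pot, and the squeezed tongs hold the dowel over the pot's middle, about 7 cm above the rim, with no sign that the pot moved.

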